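# Take the gas sample cylinder off the chromatograph's inlet coupler

### The job

The gas sample in the blue-banded steel cylinder has been run. Shut the sample valve by swinging its red lever a quarter turn, square across its pipe, then pull the quick coupler's sprung sleeve back until the cylinder springs loose. Draw the cylinder out and lay it gently in the empty cradle, well centred in both yokes, never tugging at it while it is still locked nor disturbing the other things on the bench.

Things in the scene. Friction and masses are not known exactly. Their poses are not given: they have to be found in the camera images.
- inlet_station: Gas sample inlet station fixed on the bench: aluminium base plate 10 mm thick, quick coupler, brass valve, white housing behind (top 100 mm high). Origin on the bench straight below the coupler's socket mouth; z up. Its -x is the way the cylinder comes out (roughly to the robot); +x goes back to the upright bulkhead (front face at x = +78 mm, top 125 mm high).
- socket_mouth (a point): Centre of the socket's mouth on the coupler axis, 95 mm above the bench; axes parallel to the station's. The axis runs level along x; the bore, 22 mm wide, goes in towards +x. A narrow white V-shaped yoke stands under the cylinder at x = -115 mm (12 mm thick, tips 18 mm below the axis and 17 mm to either side), so fingers gripping the barrel pass on either side of it.
- sleeve (a joint): Travel of the sprung sleeve, m: 0 = forward (locked), 0.012 = fully back (moved along station +x), spring 8 N rising to 13.5 N. At 6 to 8 mm the stem is unlocked and a sprung poppet pushes the cylinder out (station -x) by about 12 mm; the sleeve, let go, then stays about 4 to 5 mm back by itself and springs forward to 0 as the cylinder is drawn out.
- sleeve_middle (a point): Middle of the sleeve, on its axis, moving with it; axes parallel to the station's. The sleeve is a dark knurled ring 48 mm long (along station x), 40 mm in diameter over its middle 36 mm, with a brass flange 47 mm in diameter and 6 mm thick at each end. The cylinder's 48 mm barrel begins 57 mm in front (-x) of this point, its dome 45 mm in front.
- valve_lever (a joint): Angle of the sample valve's lever, rad: 0 = along the pipe (open, pointing along station +y), 1.571 = square across the pipe (shut, pointing along station -x, at its stop). Grows anticlockwise from above, starts between 0 and 0.35, stays where it is left, takes about 0.25 N m. The pivot is a vertical axis at station x = 0, y = +125 mm.
- lever_grip (a point): Point on the lever 65 mm from its pivot, at mid-height, 121 mm above the bench; its y axis points along the lever, away from the pivot. The red grip is a level bar 18 mm wide and 12 mm thick that reaches from 25 to 91 mm from the pivot. The pipe below is 16 mm lower than its underside; the brass valve, within 30 mm of the pivot, 5 to 9 mm lower.
- sample_cylinder: Steel gas sample cylinder with two blue bands, 0.34 to 0.55 kg. Origin on its axis at the middle of the barrel; x runs along it to the coupler stem. Barrel 48 mm in diameter, straight from x = -50 to +50 mm, domes to +/-62 mm, hexagons 22 mm across to +/-78 mm, then the stem, 20 mm thick, to +129 mm. Locked, it lies level, x along station +x, origin 80 mm in front of the socket mouth.
- stem_tip (a point): Tip of the cylinder's coupler stem, on the axis, 129 mm from the cylinder's origin. It is about 49 mm inside the socket when locked, about 37 mm when released, and out of the socket when it is in front of the mouth.
- cradle_empty: The empty cradle, fixed on the bench: grey base plate 104 x 80 x 10 mm with two white V-shaped yokes, 12 mm thick, at x = -34 and +34 mm, 56 mm free between them. Origin on the bench under its middle. A cylinder lies along its x axis (either way round), level, its axis 55 mm above the bench. The yokes' tips are 9 mm below that axis and 28 mm to either side.
- cradle_full: A second cradle just like the empty one, about 150 mm from it, in which the yellow-banded cylinder lies. Either one may be the nearer to the station.
- spare_cylinder: A like cylinder with yellow bands and a yellow cap on its stem, lying in the other cradle; not to be disturbed. Origin and axes as for the sample cylinder.
- leak_fluid: White bottle with a red cap, 56 mm in diameter, 150 mm high, standing on the bench; not to be disturbed. Origin at its foot.
- wrench: Steel wrench, 180 mm long, lying on the bench along its x axis; not to be disturbed.
- screwdriver: Screwdriver with an orange handle, 190 mm long, lying on the bench along its x axis; not to be disturbed.
- septa_jar: Amber jar with a black lid, 60 mm in diameter, 70 mm high; not to be disturbed. Origin at its foot.
- beaker: Glass beaker, 68 mm in diameter, 90 mm high; not to be disturbed. Origin at its foot.
- fittings_tray: Blue tray 170 x 130 x 30 mm, well to the robot's right; not to be disturbed. Origin under its middle.
Not all that is in view belongs to the job. Leave any turquoise look-alike of the cradle_empty alone.

How it is judged:
By the outcome, as a careful person would: the job done as asked, in the order asked, and still so for the second after the job is handed in, with the robot touching nothing.
It also fails if it takes over 59 s, if anything falls off the work surface, if the arm or the gripper's body presses on something with over 40 N, if the wrist force passes 120 N, or if a joint passes its speed limit or range.

### The arm

A 6-joint arm with a two-finger parallel gripper is mounted at the origin on the work surface. World frame = base frame: x ahead of the robot, y to its left, z up, the work surface at z = 0. Lengths are in m, angles in rad, forces in N, time in s.
With the tool pointing down it reaches from about 0.425 to 0.925 m from the base axis. Payload 12.5 kg.
Tool frame: the origin (TCP) lies between the finger pads; the fingertips stand 25 mm ahead of it and the grasp point (between the pads) lies 6 mm ahead of it; z points along the fingers, y is the direction in which the jaws open and shut (so a half turn about z gives the same grasp; the last joint's range is limited). The gripper opens to 85 mm and grips with 20 to 120 N. Pads are 22 mm wide; open, the fingers measure 114 mm over their backs; the gripper's body (76 mm by 85 mm) begins 54 mm behind the grasp point. The pads swing forward as they close: fully open they stand 13 mm farther back than shut.
Start: joints at [-1.428, 0.491, 1.559, -0, 1.092, -0.106], TCP at [0.154, -0.606, 0.256] pointing down, gripper open.
Joint ranges: [-3.1, 3.1], [-0.84, 2.19], [0.05, 2.79], [-1.13, 4.28], [0.06, 2.93], [-2.69, 2.69]. Speed limits (rad/s): [2.22, 2.22, 2.79, 3.14, 3.14, 3.14].

### API

Orientations are given as [roll, pitch, yaw] about the fixed x, y, z axes, in that order (R = Rz(yaw) Ry(pitch) Rx(roll)).
In Python, from bench import sensors, cams, workorder gives the robot as it stands.
- The arm moves only by the shell command python3 -m creep 'ROWS'. ROWS is text: rows parted by semicolons, each of 7 numbers parted by spaces: the shift along the world's x, y, z in mm, then the turn, a rotation vector about the world's x, y, z in degrees, then the opening, from 0 (shut) to 1 (fully open). In form: dx dy dz ax ay az grip; .... A call has 1 to 5 rows; each row shifts and turns the commanded pose from where the row before left it; what a row does not reach is not made up. A row lasts 1/12 s, in which the tool goes at most 41.7 mm and 7.16 degrees, less where a joint would pass 70% of its speed; a pose out of reach is approached as far as the arm can. A call is refused whole if a number of a shift passes 41.7 or a number of a turn 7.16, either way. A call with a gripper value outside its range is refused whole. The fingers move at their own pace and stop on an object; the grip force is fixed at half the most. Time passes only in rows, so rows that do not move let the fingers close. It gives the time, the measured TCP pose, the force and the opening at its end, in the units of the state.
- sensors.get_obs(): the state, without advancing time (a new reading comes with each control period).
- cams.read_camera(name): name is "scene" or "top"; returns a dict with "image" (384x512x3 uint8, blue, green, red), "range_z" (384x512 float32, m along the optical axis (not along the pixel's ray), 0 where there is no reading), "intrinsics" (3x3 intrinsics, pixels), "rvec" (rotation vector, rad) and "tvec" (3), from world to camera coordinates, as OpenCV has them. Camera axes: x right, y down, z forward; pixel columns grow to the right and rows downward; lengths in m; the calibration is good to about 2 mm. A picture is of the moment at which its call begins.
- workorder.close_job(): hands the job in, once; it reports no verdict.
Trained networks look in a picture, given as the dict that the camera call returned (one of the last four; its "shot" number tells which), for a name from the list of things; names that differ only in an ending like _2 or _b are one class to them, and where a whole thing is asked for, a point or a joint stands for the part that bears it (a point fixed in the world has none). Each returns a list of dicts, best first, with "confidence" (0 to 1); they miss things now and then, are a little off and sometimes report something else, mostly with a low value. They report only what shows in the picture. A call takes as long as a camera call. They do not tell look-alikes from the thing itself.
- cams.outline_of(query, picture): "pixels" (384x512 bool, what is visible of it) and "bbox" ([left, top, right, bottom] in pixels, round what is visible of it).
The state is a dict: "time_s": time; "qpos": joint angles; "qd": joint speeds; "effort": joint torques, N m; "position": TCP position; "tcp_rot": TCP orientation; "ft_force": force on the tool from outside, world axes, zero at the start; "ft_torque": the same for the moment, N m; "grip_width": finger opening in m.
Only numpy, scipy, OpenCV 4.12 (cv2) and the standard library are available. Lean on these libraries where they do the work, as an engineer would, in place of code of your own. Each camera call takes 0.05 s, during which the arm holds its last target.

## Working session

There is one attempt and no reset: what is moved stays moved. The work goes in short steps, Python scripts to look and compute and a shell command to move; the robot and the scene stay as the last step left them, time stands still between calls to the robot, and variables do not carry over. Pictures are saved under pics/ and viewed, and the job is handed in when it is done.

```bash
ls; mkdir -p pics
cat > h.py <<'E'
import numpy as np, cv2
from bench import sensors, cams, workorder
def cam(n):
    p=cams.read_camera(n); R,_=cv2.Rodrigues(np.array(p['rvec'],float)); p['R']=R; p['t']=np.array(p['tvec'],float).ravel(); p['K']=np.array(p['intrinsics'],float); return p
def cloud(p):
    z=p['range_z']; h,w=z.shape; u,v=np.meshgrid(np.arange(w),np.arange(h)); K=p['K']
    c=np.stack([(u-K[0,2])/K[0,0]*z,(v-K[1,2])/K[1,1]*z,z],-1)
    W=(c-p['t'])@p['R']; W[z<=0]=np.nan; return W
def proj(p,X):
    c=np.asarray(X,float)@p['R'].T+p['t']; q=c@p['K'].T; return q[...,:2]/q[...,2:]
E
python3 - <<'E'
from h import *
for n in('scene','top'):
    p=cam(n); cv2.imwrite(f'pics/{n}0.png',cv2.resize(p['image'],(800,600)));
    print(n,p['K'].tolist(),(-p['R'].T@p['t']).tolist())
print(sensors.get_obs())
E
```

```text
pics
scene [[414.2737089850738, 0.0, 255.6786251461508], [0.0, 414.2737089850738, 192.96448399202458], [0.0, 0.0, 1.0]] [1.6242112105037874, 0.30882443545195154, 1.1176783063837084]
top [[480.88391541569115, 0.0, 255.92239654265487], [0.0, 480.88391541569115, 203.32368363283626], [0.0, 0.0, 1.0]] [0.30015974346579266, -0.05661215925545727, 1.6808248181893712]
{'time_s': 0.1, 'qpos': array([-1.42760455e+00,  4.91512406e-01,  1.55935709e+00,  2.73725251e-06,
        1.09172147e+00, -1.05606688e-01]), 'qd': array([-1.02876668e-05, -1.01606616e-03,  2.10627701e-04, -1.11782823e-04,
       -5.75741105e-04, -1.18305638e-04]), 'effort': array([ 5.06805707e-03, -6.19443369e+01, -2.62026018e+01, -1.68203064e-05,
        2.85022667e-03,  1.94278181e-05]), 'position': array([ 0.15389483, -0.60558835,  0.25578883]), 'tcp_rot': array([-3.14060016e+00, -1.07646372e-04,  2.48797152e-01]), 'ft_force': array([ 0.04033461,  0.21843803, -0.07739197]), 'ft_torque': array([-0.02060195, -0.00599363, -0.02261745]), 'grip_width': 0.08557389159938336}
```

View pics/scene0.png

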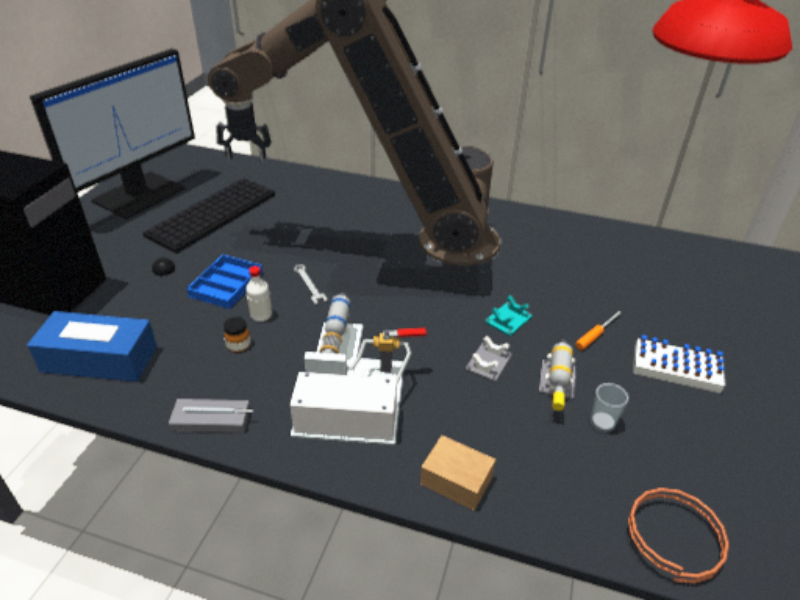

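View pics/top0.png

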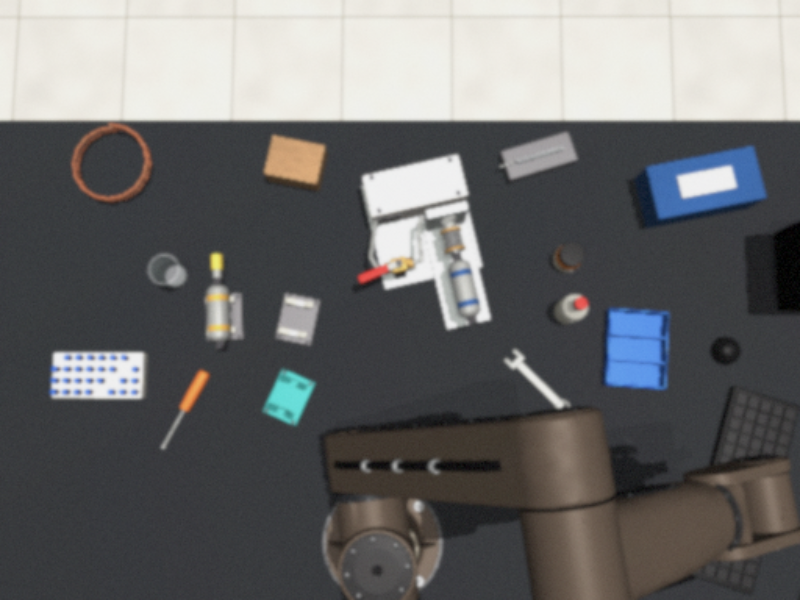

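The pictures (800x600 scale) show:
- **Blue-banded cylinder:** in the station, top (463,287).
- **Red lever:** top (372,273).
- **Cradle candidates:** grey and empty at top (298,318) / scene (490,357), turquoise look-alike at top (290,397), and grey holding the yellow cylinder at top (220,312). The grey empty one fits the description.

I'll confirm that one in an enlarged crop and measure.

Run:
```python
from h import *
P={n:cam(n) for n in('scene','top')}
t=P['top']['image'];s=P['scene']['image']
a=cv2.resize(t[90:280,120:330],(800,int(800*190/210)),interpolation=cv2.INTER_CUBIC)[:600]
cv2.imwrite('pics/topc.png',a[:600])
b=cv2.resize(s[170:290,180:390],(800,457),interpolation=cv2.INTER_CUBIC); cv2.imwrite('pics/scc.png',b)
np.set_printoptions(precision=4,suppress=True)
for n,p in P.items():
  W=cloud(p)
  for q in ['sample_cylinder','valve_lever','cradle_empty','sleeve','inlet_station','spare_cylinder','leak_fluid','wrench','septa_jar','beaker','screwdriver']:
    for r in cams.outline_of(q,p)[:3]:
      m=np.array(r['pixels'])&np.isfinite(W[...,0]); w=W[m]
      print(n,q,round(r['confidence'],2),np.array(r['bbox']),m.sum(),np.median(w,0) if len(w) else '', np.percentile(w,3,axis=0) if len(w) else '',np.percentile(w,97,axis=0) if len(w) else '')
```

```text
scene sample_cylinder 0.82 [207.7 187.2 222.7 215.6] 314 [ 0.5606 -0.169   0.1145] [ 0.4817 -0.1969  0.0926] [ 0.6044 -0.1448  0.1218]
scene cradle_empty 0.84 [299.3 218.1 328.5 241.4] 492 [0.4932 0.1928 0.0122] [0.4396 0.153  0.0036] [0.5414 0.2306 0.0447]
scene cradle_empty 0.63 [312.7 190.6 339.2 214.9] 396 [0.3149 0.2099 0.0126] [0.2572 0.1667 0.0021] [0.3673 0.2517 0.0421]
scene sleeve 0.48 [204.4 213.4 219.  223.5] 143 [ 0.6467 -0.1496  0.1127] [ 0.5837 -0.1764  0.0331] [ 0.6742 -0.1308  0.1192]
scene sleeve 0.33 [189.5 172.1 208.  192.4] 153 [ 0.3501 -0.342   0.0073] [ 0.2847 -0.4071 -0.0007] [ 0.4119 -0.2829  0.0138]
scene inlet_station 0.57 [183.1 206.  272.2 286. ] 4601 [ 0.7571 -0.0732  0.0918] [ 0.516  -0.1713  0.002 ] [0.8349 0.0357 0.1257]
scene spare_cylinder 0.95 [353.5 216.4 365.6 256.6] 468 [0.5331 0.3593 0.0708] [0.4459 0.3355 0.0505] [0.6233 0.3797 0.0823]
scene wrench 0.42 [190.1 172.1 207.9 193.5] 104 [ 0.3694 -0.3238  0.0079] [ 0.29   -0.3995 -0.0009] [ 0.4105 -0.2784  0.014 ]
scene wrench 0.28 [379.  243.8 406.1 274.6] 527 [0.6025 0.4697 0.0627] [0.5553 0.4413
[... 1924 characters left out ...]
.8 262.2] 287 [ 0.3574 -0.3293  0.0056] [ 0.2955 -0.3993 -0.003 ] [ 0.4126 -0.2761  0.0129]
top septa_jar 0.68 [352.1 154.3 374.8 174.4] 280 [ 0.6167 -0.4029  0.0666] [ 0.5943 -0.4288  0.0209] [ 0.6445 -0.381   0.0755]
top beaker 0.89 [ 94.3 162.6 119.7 180.3] 409 [0.5872 0.4835 0.0538] [0.5536 0.4426 0.0013] [0.6131 0.5035 0.0932]
top beaker 0.5 [227.1 166.8 254.8 181.6] 169 [0.5748 0.0138 0.1248] [ 0.5542 -0.0352 -0.0034] [0.5975 0.0498 0.1318]
top screwdriver 0.83 [115.9 238.2 129.6 262.4] 172 [0.3237 0.4179 0.0231] [0.2861 0.3957 0.0136] [0.3617 0.4415 0.0304]
top screwdriver 0.42 [385.1 196.8 427.8 250.8] 1988 [ 0.4207 -0.5604  0.0046] [ 0.3401 -0.6209 -0.004 ] [ 0.5016 -0.4916  0.0307]
```

View pics/topc.png

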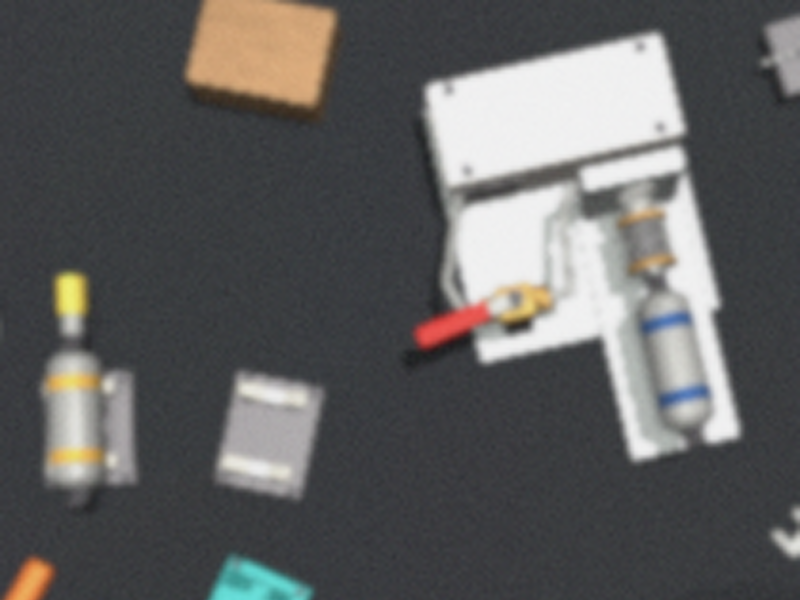

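View pics/scc.png

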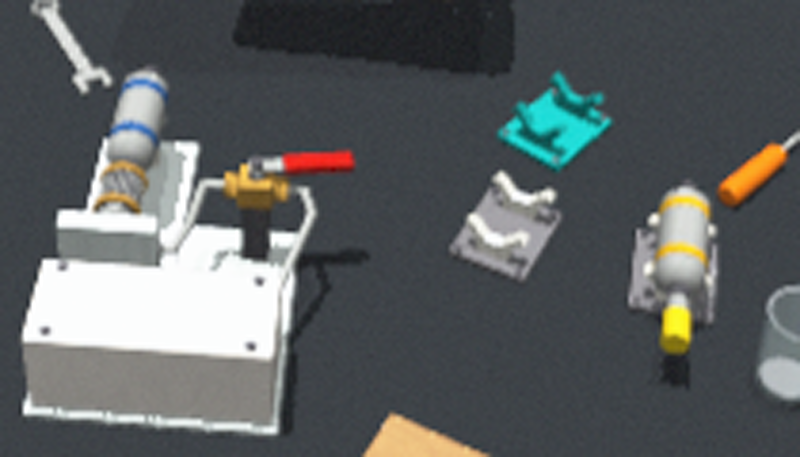

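The crop confirms it: grey cradle with two white yokes, empty, at crop (270,430). Now precise fits.

```bash
cat > fit.py <<'E'
from h import *
from scipy.optimize import least_squares
np.set_printoptions(precision=4,suppress=True)
P={n:cam(n) for n in('scene','top')}
def pts(q,n,near=None,i=0):
    p=P[n];W=cloud(p);out=[]
    for r in cams.outline_of(q,p):
        w=W[np.array(r['pixels'])&np.isfinite(W[...,0])]
        if len(w) and (near is None or np.linalg.norm(np.median(w,0)[:2]-near)<0.05): return w
    return np.zeros((0,3))
def cyl(w,r,z0,th0):
    # horizontal axis: theta, offset c (perp), z
    def f(x):
        n=np.array([-np.sin(x[0]),np.cos(x[0])]); return np.hypot(w[:,:2]@n-x[1],w[:,2]-x[2])-r
    n0=np.array([-np.sin(th0),np.cos(th0)])
    s=least_squares(f,[th0,np.median(w[:,:2]@n0),z0],loss='soft_l1',f_scale=0.002); return s.x,np.std(s.fun)
if __name__=='__main__':
  for n in P:
    w=pts('sample_cylinder',n,[.55,-.17])
    for th in [0.2]:
        x,s=cyl(w,.024,.095,th)
        d=np.array([np.cos(x[0]),np.sin(x[0])]); a=w[:,:2]@d
        k=(a>np.median(a)-.045)&(a<np.median(a)+.045)
        x,s=cyl(w[k],.024,.095,x[0]); print(n,'cyl',x,s,'along',np.percentile(a,[0,1,99,100]))
    w=pts('sleeve',n,[.645,-.15]); print('sleeve',np.median(w,0),w.min(0),w.max(0))
    # red lever
    I=P[n]['image'].astype(int); W=cloud(P[n])
    m=(I[...,2]>130)&(I[...,1]<70)&(I[...,0]<70)&(np.abs(W[...,0]-.57)<.1)&(np.abs(W[...,1])<.12)
    w=W[m]; c,(ww,hh),ang=cv2.minAreaRect(w[:,:2].astype(np.float32)); 
    u,sv,vt=np.linalg.svd(w[:,:2]-w[:,:2].mean(0),full_matrices=False); print('lever',m.sum(),w.mean(0),np.median(w[:,2]),c,ww,hh,'dir',np.degrees(np.arctan2(vt[0,1],vt[0,0])))
    # cradle plate
    for q,near in (('cradle_empty',[.485,.193]),):
        sel=(np.abs(W[...,0]-.487)<.075)&(np.abs(W[...,1]-.193)<.07)
        lo=W[sel&(np.abs(W[...,2]-.01)<.004)&(I.min(-1)>60)]
        hi=W[sel&(W[...,2]>.025)&(W[...,2]<.06)]
        for nm,w in(('plate',lo),('yokes',hi)):
            print(q,nm,len(w),w.mean(0),cv2.minAreaRect(w[:,:2].astype(np.float32)))
        # yokes clusters
    # bulkhead top, housing top
    for nm,z,b in(('bulk',.125,.006),('house',.1,.006)):
        k=(np.abs(W[...,2]-z)<b)&(W[...,0]>.68)&(W[...,0]<.9)&(np.abs(W[...,1]+.1)<.2)
        w=W[k]; print(nm,len(w),cv2.minAreaRect(w[:,:2].astype(np.float32)))
    np.savez(f'{n}.npz',W=W,I=P[n]['image'])
E
python3 fit.py
```

```text
scene cyl [ 0.2295 -0.2957  0.0956] 0.0029312807256479533 along [0.4093 0.4172 0.5548 0.5568]
sleeve [ 0.6457 -0.15    0.1125] [ 0.5264 -0.2244  0.0056] [ 0.6784 -0.124   0.1245]
lever 78 [0.5745 0.0178 0.1271] 0.12780465282399728 (0.572732150554657, 0.018710553646087646) 0.021459177136421204 0.06099040433764458 dir 112.96260671319057
cradle_empty plate 286 [0.4917 0.1936 0.0104] ((0.4862819015979767, 0.19140976667404175), (0.14672063291072845, 0.1277724951505661), 2.2243542671203613)
cradle_empty yokes 118 [0.491  0.1894 0.0365] ((0.48619553446769714, 0.19140774011611938), (0.061281271278858185, 0.08986767381429672), 79.54762268066406)
bulk 140 ((0.7081707119941711, -0.1372644603252411), (0.02748975157737732, 0.0892970860004425), 13.676705360412598)
house 1538 ((0.7512838840484619, -0.0741550624370575), (0.13809055089950562, 0.21549655497074127), 13.347557067871094)
top cyl [ 0.2337 -0.2938  0.0939] 0.009103694528403306 along [0.4138 0.4184 0.569  0.5752]
sleeve [ 0.6473 -0.1476  0.1115] [ 0.6194 -0.1782  0.0075] [ 0.6748 -0.1219  0.1216]
lever 30 [0.5668 0.0344 0.1037] 0.12387504083875761 (0.5756040215492249, 0.0348617359995842) 0.0428638756275177 0.04341502487659454 dir -159.86620015014628
cradle_empty plate 361 [0.4824 0.1919 0.0094] ((0.4862224757671356, 0.1873946189880371), (0.10668595135211945, 0.11881957203149796), 71.76937103271484)
cradle_empty yokes 117 [0.4862 0.1946 0.0371] ((0.48510870337486267, 0.19368891417980194), (0.05986081063747406, 0.07943987101316452), 78.61395263671875)
bulk 147 ((0.7051206231117249, -0.13477179408073425), (0.022919602692127228, 0.08881369233131409), 11.009511947631836)
house 1593 ((0.7393577694892883, -0.07290442287921906), (0.15043336153030396, 0.21499164402484894), 12.851155281066895)
```

```bash
cat > fit2.py <<'E'
from fit import *
from scipy.optimize import minimize
def box(x0,x1,y0,y1,z0,z1): return np.array([[x,y,z] for x in(x0,x1) for y in(y0,y1) for z in(z0,z1)])
def rend(p,parts,x,y,th,S=4):
    c,s=np.cos(th),np.sin(th); M=np.zeros((384*S,512*S),np.uint8)
    for b in parts:
        w=b.copy(); w[:,0]=x+c*b[:,0]-s*b[:,1]; w[:,1]=y+s*b[:,0]+c*b[:,1]
        h=cv2.convexHull(((proj(p,w)+.5)*S).astype(np.float32)).astype(np.int32); cv2.fillConvexPoly(M,h,255)
    return cv2.resize(M,(512,384),interpolation=cv2.INTER_AREA)/255.
pl=[box(-.052,.052,-.04,.04,0,.01)]
for sx in(-.034,.034): pl+= [box(sx-.006,sx+.006,-.030,.030,.01,.034)]+[box(sx-.006,sx+.006,k*.022-.006,k*.022+.006,.03,.046) for k in(1,-1)]
def soft(p):  # brightness in 0..1
    I=p['image'].astype(float).mean(-1); return I
def run(x0,use):
    def cost(v):
        e=0
        for n in use:
            p=P[n]; u,vv=proj(p,[x0[0],x0[1],.02]).astype(int); sl=np.s_[vv-30:vv+30,u-30:u+30]
            I=soft(p)[sl]; M=cv2.GaussianBlur(rend(p,pl[:1] if n=='top' else pl[:1],*v),(0,0),.8)[sl]
            T=np.clip((I-bg)/(fg-bg),0,1); e+=((M-T)**2).sum()
        return e
    r=minimize(cost,x0,method='Nelder-Mead',options=dict(initial_simplex=[x0]+[np.array(x0)+d for d in np.diag([.008,.008,.1])],xatol=1e-4,fatol=1e-3)); return r.x,r.fun
if __name__=='__main__':
  bg,fg=50,110
  for use in(['top'],['scene'],['top','scene']):
    print(use,run([.487,.192,-.19],use))
  for n in P:
    p=P[n];W=cloud(p);I=p['image'].astype(int)
    sel=(np.abs(W[...,0]-.487)<.07)&(np.abs(W[...,1]-.193)<.06)&(W[...,2]>.022)&(W[...,2]<.06)
    w=W[sel]; 
    d=np.array([np.cos(-.19),np.sin(-.19)]); a=w[:,:2]@d; m=(a.min()+a.max())/2
    A,B=w[a<m].mean(0),w[a>m].mean(0); print(n,'yokes',A,B,'mid',(A+B)/2,'dir',np.arctan2(*(B-A)[1::-1]),np.linalg.norm(B-A))
    # brass flanges
    th=.232;d=np.array([np.cos(th),np.sin(th)]);nn=np.array([-d[1],d[0]])
    R=I[...,2]-I[...,0]; sel=(R>35)&(np.abs(W[...,0]-.64)<.07)&(np.abs(W[...,1]+.148)<.045)&(W[...,2]>.09)
    w=W[sel];a=w[:,:2]@d; print('brass',np.sort(a).round(3)[::4], (w[:,:2]@nn).mean(), w[:,2].max())
    sel=(R>70)&(np.abs(W[...,0]-.57)<.06)&(np.abs(W[...,1]-.01)<.07)&(W[...,2]>.11)
    w=W[sel]; u,s_,vt=np.linalg.svd(w-w.mean(0),full_matrices=False); print('lever',len(w),w.mean(0),np.degrees(np.arctan2(vt[0,1],vt[0,0])),'st',w[:,:2].mean(0)@d,w[:,:2].mean(0)@nn, np.ptp(w@vt[0]))
E
python3 fit2.py | grep -v '^$'
```

```text
['top'] (array([ 0.4865,  0.1936, -0.1994]), np.float64(105.29872078768679))
['scene'] (array([ 0.4783,  0.1923, -0.1764]), np.float64(505.1126488719801))
['top', 'scene'] (array([ 0.4851,  0.1929, -0.2088]), np.float64(625.3656356029182))
scene yokes [0.4561 0.1956 0.0349] [0.5231 0.1835 0.0357] mid [0.4896 0.1896 0.0353] dir -0.1797361346676667 0.06807150223265944
brass [0.569 0.573 0.575 0.577 0.578 0.579 0.579 0.582 0.615 0.617 0.618 0.62
 0.62  0.621 0.623 0.623] -0.29384620291048785 0.12147631090575815
lever 113 [0.5802 0.0075 0.1232] -64.81777393711617 st 0.5663836456781167 -0.12606526771771367 0.10914128125166189
top yokes [0.4523 0.2021 0.0353] [0.5182 0.1887 0.0367] mid [0.4852 0.1954 0.036 ] dir -0.20026569265865116 0.06732992442466491
brass [0.57  0.571 0.572 0.573 0.574 0.575 0.577 0.613 0.614 0.615 0.616 0.617
 0.618 0.619] -0.2940134431571397 0.12481193685873672
lever 125 [0.5697 0.0144 0.1248] 109.65998259520491 st 0.557736206104661 -0.11693822552756536 0.10421306094154026
```

```bash
python3 -m creep '25 28 2 0 0 4.84 0.4;25 28 2 0 0 4.84 0.4;25 28 2 0 0 4.84 0.4;25 28 2 0 0 4.84 0.4;25 28 2 0 0 4.84 0.4'; python3 -m creep '25 28 0 0 0 4.84 0.4;25 28 0 0 0 4.84 0.4;25 28 0 0 0 4.84 0.4;25 28 0 0 0 4.84 0.4;25 28 0 0 0 4.84 0.4'
```

```text
time_s: 2.12
position: [0.2797, -0.4643, 0.2665]
tcp_rot: [3.141, 0.0, 0.675]
ft_force: [-0.6, -0.5, -1.0]
grip_width: 0.0341
time_s: 2.53
position: [0.4049, -0.3242, 0.2666]
tcp_rot: [3.141, 0.0, 1.098]
ft_force: [0.4, -0.4, 0.9]
grip_width: 0.0342
```

```bash
python3 -m creep '16.4 35 0 0 0 4.81 0.4;16.4 35 0 0 0 4.81 0.4;16.4 35 0 0 0 4.81 0.4;16.4 35 0 0 0 4.81 0.4;16.4 35 0 0 0 4.81 0.4'; python3 -m creep '16.4 35 0 0 0 4.81 0.4;16.4 35 0 0 0 4.81 0.4;16.4 35 0 0 0 4.81 0.4;16.4 35 0 0 0 4.81 0.4;16.4 35 0 0 0 4.81 0.4'; python3 -m creep '0 0 -30 0 0 0 0.4;0 0 -30 0 0 0 0.4;0 0 -15 0 0 0 0.4;0 0 0 0 0 0 0.4'
python3 - <<'E'
from h import *
for n in('scene','top'):
    p=cam(n); W=cloud(p); u,v=proj(p,[.57,.0,.12]).astype(int)
    cv2.imwrite(f'pics/{n}1.png',cv2.resize(p['image'][v-35:v+35,u-40:u+40],(800,600)[:1]+(700,),interpolation=cv2.INTER_CUBIC)[50:650])
E
```

```text
time_s: 2.95
position: [0.4864, -0.149, 0.2665]
tcp_rot: [3.141, 0.0, 1.517]
ft_force: [1.1, -0.8, -0.3]
grip_width: 0.0341
time_s: 3.37
position: [0.5684, 0.0262, 0.2665]
tcp_rot: [3.141, 0.0, 1.937]
ft_force: [0.4, -1.5, 0.1]
grip_width: 0.0342
time_s: 3.7
position: [0.5667, 0.0246, 0.1882]
tcp_rot: [-3.137, -0.002, 1.934]
ft_force: [-0.3, 0.0, 0.3]
grip_width: 0.034
```

View pics/scene1.png

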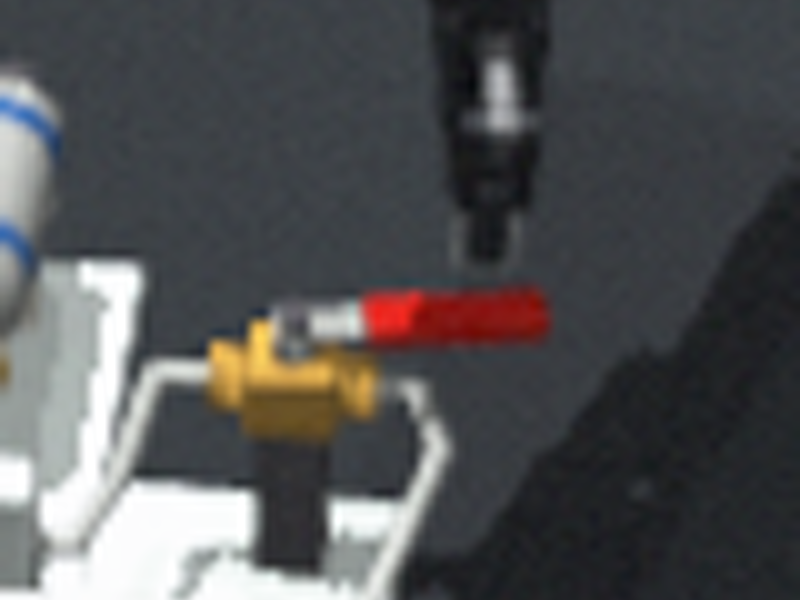

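View pics/top1.png

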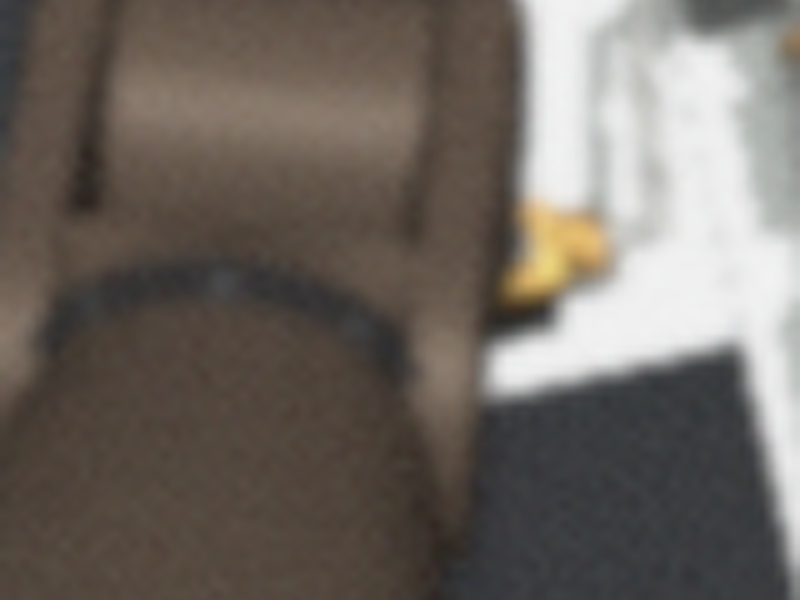

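The scene crop shows the fingers at (490,260), just above the red grip (370–550, 315); they line up radially. The arm hides the lever from the top camera. Descending in steps, watching force.

```bash
python3 -m creep '0 0 -15 0 0 0 0.4;0 0 -15 0 0 0 0.4;0 0 0 0 0 0 0.4;0 0 0 0 0 0 0.4'; python3 -m creep '0 0 -10 0 0 0 0.4;0 0 -10 0 0 0 0.4;0 0 0 0 0 0 0.4;0 0 0 0 0 0 0.4'
```

```text
time_s: 4.13
position: [0.5683, 0.024, 0.1624]
tcp_rot: [3.141, 0.0, 1.933]
ft_force: [0.2, 0.1, -0.9]
grip_width: 0.0342
time_s: 4.47
position: [0.5678, 0.0242, 0.1409]
tcp_rot: [-3.141, -0.0, 1.933]
ft_force: [1.1, -0.3, 0.6]
grip_width: 0.0342
```

```bash
python3 -m creep '0 0 -9 0 0 0 0.4;0 0 0 0 0 0 0.4'
python3 - <<'E'
import numpy as np
p=np.array([592.3,-34.3]);a=np.radians(np.linspace(112.6,193.3,17));X=p+63.3*np.c_[np.cos(a),np.sin(a)]
print(np.diff(X,axis=0).round(1).tolist(), 80.7/16)
E
```

```text
time_s: 4.63
position: [0.5676, 0.0243, 0.1312]
tcp_rot: [-3.141, -0.0, 1.933]
ft_force: [0.5, 0.2, -0.3]
grip_width: 0.0342
[[-5.0, -2.4], [-4.8, -2.8], [-4.6, -3.2], [-4.3, -3.6], [-3.9, -4.0], [-3.6, -4.3], [-3.2, -4.6], [-2.7, -4.8], [-2.3, -5.1], [-1.9, -5.3], [-1.4, -5.4], [-0.9, -5.5], [-0.4, -5.6], [0.1, -5.6], [0.6, -5.5], [1.0, -5.5]] 5.04375
```

```bash
python3 -m creep '-5 -2.4 0 0 0 5 0.4;-4.8 -2.8 0 0 0 5 0.4;-4.6 -3.2 0 0 0 5 0.4;-4.3 -3.6 0 0 0 5 0.4;-3.9 -4 0 0 0 5 0.4';python3 -m creep '-3.6 -4.3 0 0 0 5 0.4;-3.2 -4.6 0 0 0 5 0.4;-2.7 -4.8 0 0 0 5 0.4;-2.3 -5.1 0 0 0 5 0.4;-1.9 -5.3 0 0 0 5 0.4'; python3 -m creep '-1.4 -5.4 0 0 0 5 0.4;-0.9 -5.5 0 0 0 5 0.4;-0.4 -5.6 0 0 0 5 0.4;0 0 0 0 0 0 0.4'
```

```text
time_s: 5.05
position: [0.5457, 0.0082, 0.1323]
tcp_rot: [3.14, 0.001, 2.374]
ft_force: [3.2, 1.5, -1.2]
grip_width: 0.0343
time_s: 5.47
position: [0.5322, -0.0159, 0.1325]
tcp_rot: [3.141, 0.002, 2.81]
ft_force: [3.4, 1.4, -0.2]
grip_width: 0.0342
time_s: 5.8
position: [0.5292, -0.0329, 0.1324]
tcp_rot: [3.141, 0.001, 3.071]
ft_force: [-0.9, 0.3, 0.6]
grip_width: 0.0346
```

```bash
python3 -m creep '0.1 -5.6 0 0 0 5 0.4;0.6 -5.5 0 0 0 5 0.4;1 -5.5 0 0 0 5 0.4;0 0 0 0 0 0 0.4'; python3 -m creep '1 -2.5 0 0 0 0.5 0.4;0.6 -2.5 0 0 0 0 0.4;0 0 0 0 0 0 0.4'
```

```text
time_s: 6.13
position: [0.5307, -0.0492, 0.1323]
tcp_rot: [3.141, -0.0, -2.953]
ft_force: [-1.1, 0.2, 0.2]
grip_width: 0.0345
time_s: 6.38
position: [0.5317, -0.0539, 0.1321]
tcp_rot: [3.141, -0.001, -2.948]
ft_force: [-2.3, 1.8, 0.7]
grip_width: 0.0341
```

```bash
python3 -m creep '0.6 -2 0 0 0 0 0.4;0 0 0 0 0 0 0.4'; python3 -m creep '0.6 -2 0 0 0 0 0.4;0 0 0 0 0 0 0.4'
```

```text
time_s: 6.55
position: [0.5323, -0.0559, 0.1321]
tcp_rot: [3.141, -0.001, -2.946]
ft_force: [-3.2, 2.5, -0.5]
grip_width: 0.0342
time_s: 6.72
position: [0.5326, -0.0573, 0.132]
tcp_rot: [3.14, -0.002, -2.946]
ft_force: [-5.4, 7.2, 1.1]
grip_width: 0.0339
```

```bash
python3 -m creep '0.6 -2 0 0 0 0 0.4;0 0 0 0 0 0 0.4';python3 -m creep '0.4 -1.5 0 0 0 0 0.4;0 0 0 0 0 0 0.4'
```

```text
time_s: 6.88
position: [0.5326, -0.0578, 0.132]
tcp_rot: [3.137, -0.003, -2.947]
ft_force: [-5.3, 19.4, 3.5]
grip_width: 0.0341
time_s: 7.05
position: [0.5327, -0.0582, 0.1319]
tcp_rot: [3.136, -0.004, -2.947]
ft_force: [-5.4, 29.7, 4.8]
grip_width: 0.0342
```

```bash
python3 -m creep '-2 8 0 0 0 0 0.5;0 0 8 0 0 0 0.5;0 0 25 0 0 0 1;0 0 30 0 0 0 1';python3 -m creep '28 -23 10 0 0 0 1;28 -24 0 0 0 0 1;29 -24 0 0 0 0 1;29 -24 0 0 0 0 1;0 0 0 0 0 0 1'
python3 - <<'E'
from h import *
p=cam('scene')
for n in('scene','top'):
    p=cam(n); u,v=proj(p,[.58,-.09,.12]).astype(int)
    cv2.imwrite(f'pics/{n}2.png',cv2.resize(p['image'][v-45:v+45,u-60:u+60],(800,600),interpolation=cv2.INTER_CUBIC))
print(sensors.get_obs()['position'],sensors.get_obs()['tcp_rot'],sensors.get_obs()['ft_force'])
E
```

```text
time_s: 7.38
position: [0.5323, -0.0537, 0.1954]
tcp_rot: [3.141, -0.002, -2.946]
ft_force: [0.2, -0.7, 1.2]
grip_width: 0.0655
time_s: 7.8
position: [0.6504, -0.1532, 0.2058]
tcp_rot: [-3.139, 0.004, -2.948]
ft_force: [0.9, -0.3, -0.5]
grip_width: 0.0855
[ 0.64614712 -0.14887102  0.20530768] [ 3.14156548e+00 -2.57604905e-04 -2.94625315e+00] [-0.22418362  0.70772087 -0.10801321]
```

View pics/scene2.png

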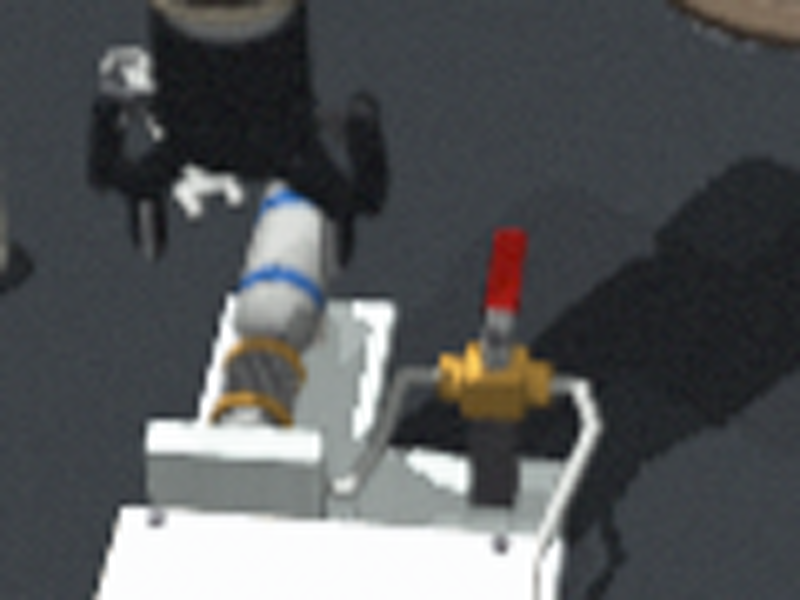

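View pics/top2.png

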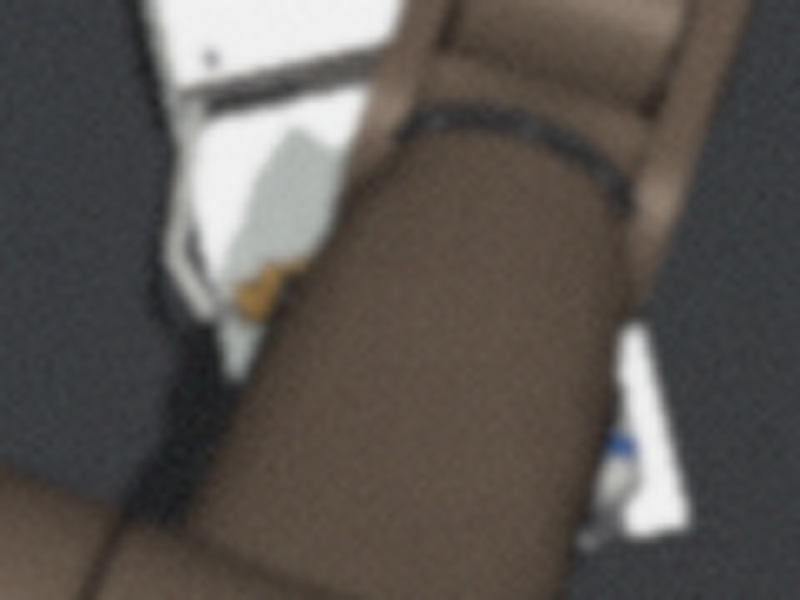

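Scene crop: the red lever (507,270) now points towards the robot, parallel to the cylinder. Checking its angle numerically.

Run:
```python
from h import *
np.set_printoptions(precision=4,suppress=True)
acc=[]
for k in range(3):
    p=cam('scene');W=cloud(p);I=p['image'].astype(int)
    m=(I[...,2]>110)&(I[...,1]<60)&(I[...,0]<60)&(np.abs(W[...,0]-.54)<.08)&(np.abs(W[...,1]+.05)<.06)&(W[...,2]>.115)
    w=W[m];acc.append(w)
w=np.concatenate(acc);c=w.mean(0);u,s,vt=np.linalg.svd(w[:,:2]-c[:2],full_matrices=False)
print(len(w),c,np.degrees(np.arctan2(vt[0,1],vt[0,0])))
v=c[:2]-[.5923,-.0343];print(np.degrees(np.arctan2(v[1],v[0])),np.hypot(*v))
th=.232;d=np.array([np.cos(th),np.sin(th)]);n=np.array([-d[1],d[0]])
R=I[...,2]-I[...,0];m=(R>35)&(np.abs(W[...,0]-.64)<.07)&(np.abs(W[...,1]+.148)<.045)&(W[...,2]>.09)
b=W[m];print('brass',(b[:,:2]@n).mean(),np.sort(b[:,:2]@d)[::5])
```

```text
156 [ 0.5417 -0.0477  0.1283] 13.084106929291364
-165.1568747333509 0.05238113387051735
brass -0.29449736749216543 [0.524  0.5581 0.5757 0.5779 0.5787 0.5807 0.5812 0.5874 0.594  0.5992
 0.6055 0.6097 0.6146 0.6155 0.6172 0.6191 0.6197 0.6209 0.6224 0.6302
 0.6408]
```

```bash
python3 - <<'E'
import numpy as np
th=.232;d=np.array([np.cos(th),np.sin(th)]);n=np.array([-d[1],d[0]])
for f in('top','scene'):
    W=np.load(f+'.npz')['W'].reshape(-1,3);W=W[np.isfinite(W[:,0])]
    s=W[:,:2]@d-.5685;y=W[:,:2]@n+.2943
    m=(s>0)&(s<.06)&(np.abs(y)>.026)&(np.abs(y)<.085)&(W[:,2]>.02)&(W[:,2]<.2)
    for a,b,c in sorted(zip(y[m].round(3),s[m].round(3),W[m,2].round(3)))[::2]:print((float(a),float(b),float(c)),end=' ')
    print()
E
python3 -m creep '1 -0.3 -20 0 0 2.1 1;0 0 -25 0 0 0 1;0 0 0 0 0 0 1'
```

```text
(0.048, 0.023, 0.021) (0.067, 0.055, 0.095) (0.068, 0.036, 0.1) (0.068, 0.05, 0.098) (0.069, 0.03, 0.099) (0.07, 0.01, 0.096) (0.07, 0.054, 0.1) (0.071, 0.021, 0.094) (0.071, 0.036, 0.102) (0.071, 0.05, 0.105) (0.072, 0.005, 0.101) (0.072, 0.031, 0.097) (0.072, 0.046, 0.092) (0.073, 0.013, 0.099) (0.073, 0.041, 0.099) (0.074, 0.024, 0.098) (0.074, 0.052, 0.099) (0.075, 0.007, 0.097) (0.075, 0.034, 0.1) (0.076, 0.002, 0.105) (0.076, 0.017, 0.099) (0.076, 0.031, 0.098) (0.077, 0.025, 0.097) (0.078, 0.02, 0.103) (0.08, 0.0, 0.102) 
(0.061, 0.05, 0.094) (0.065, 0.05, 0.1) (0.066, 0.032, 0.097) (0.066, 0.06, 0.104) (0.067, 0.041, 0.1) (0.068, 0.043, 0.098) (0.069, 0.055, 0.099) (0.07, 0.008, 0.099) (0.07, 0.032, 0.102) (0.071, 0.011, 0.106) (0.071, 0.039, 0.099) (0.071, 0.046, 0.096) (0.073, 0.002, 0.099) (0.073, 0.027, 0.097) (0.074, 0.006, 0.097) (0.075, 0.017, 0.098) (0.077, 0.006, 0.097) (0.081, 0.003, 0.1) (0.085, 0.007, 0.1) 
time_s: 8.35
position: [0.6455, -0.1477, 0.1569]
tcp_rot: [3.139, -0.005, -2.908]
ft_force: [-0.7, 1.6, -0.8]
grip_width: 0.0854
```

```bash
python3 -m creep '0 0 -6 0 0 0 0.78;0 0 0 0 0 0 0.78;0 0 0 0 0 0 0.78'
```

```text
time_s: 8.6
position: [0.6477, -0.1487, 0.1554]
tcp_rot: [-3.141, 0.001, -2.908]
ft_force: [-0.3, 0.8, 0.6]
grip_width: 0.0667
```

```bash
python3 -m creep '0 0 -15 0 0 0 0.78;0 0 -15 0 0 0 0.78;0 0 -8 0 0 0 0.78;0 0 0 0 0 0 0.78'; python3 -m creep '0 0 -8 0 0 0 0.78;0 0 -7 0 0 0 0.78;0 0 0 0 0 0 0.78;0 0 0 0 0 0 0.78'
```

```text
time_s: 8.93
position: [0.647, -0.1486, 0.1155]
tcp_rot: [3.141, -0.001, -2.909]
ft_force: [-0.9, 0.4, -0.3]
grip_width: 0.0668
time_s: 9.27
position: [0.6474, -0.1488, 0.1012]
tcp_rot: [3.141, -0.0, -2.909]
ft_force: [0.2, -0.3, 0.3]
grip_width: 0.0666
```

Run:
```python
from h import *
p=cam('scene'); u,v=proj(p,[.6,-.14,.12]).astype(int)
cv2.imwrite('pics/scene3.png',cv2.resize(p['image'][v-30:v+30,u-40:u+40],(800,600),interpolation=cv2.INTER_CUBIC))
o=sensors.get_obs();print(o['position'],o['tcp_rot'])
```

```text
[ 0.64754596 -0.14879879  0.10153765] [-3.14155885e+00  1.84765996e-04 -2.90848516e+00]
```

View pics/scene3.png

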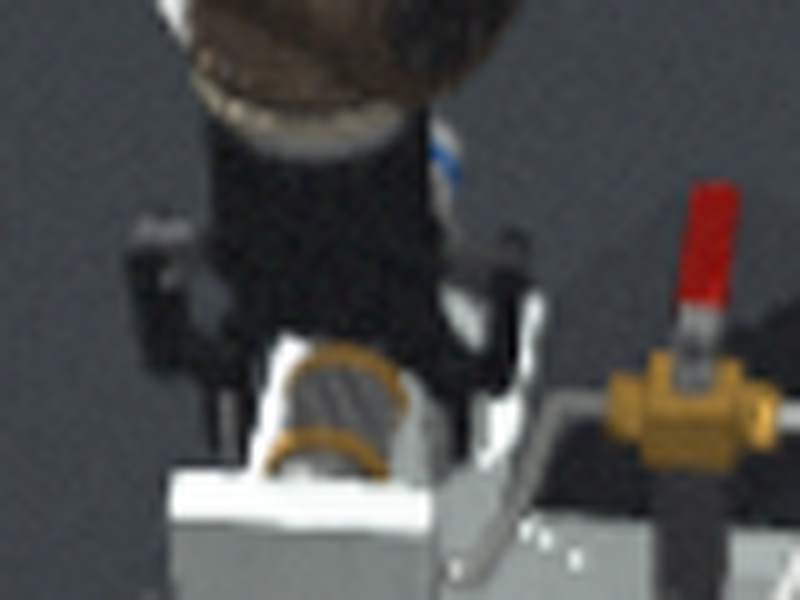

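The sleeve (345,410) sits centred between the fingers (225 and 455). Closing.

```bash
python3 -m creep '0 0 0 0 0 0 0;0 0 0 0 0 0 0;0 0 0 0 0 0 0;0 0 0 0 0 0 0;0 0 0 0 0 0 0'
```

```text
time_s: 9.73
position: [0.6481, -0.1502, 0.1025]
tcp_rot: [-3.139, 0.002, -2.909]
ft_force: [0.7, -6.8, 4.4]
grip_width: 0.0387
```

```bash
python3 -m creep '1.95 0.46 0 0 0 0 0;1.95 0.46 0 0 0 0 0;0 0 0 0 0 0 0'; python3 -m creep '1.95 0.46 0 0 0 0 0;1.95 0.46 0 0 0 0 0;0 0 0 0 0 0 0'
```

```text
time_s: 9.98
position: [0.6511, -0.1495, 0.1024]
tcp_rot: [-3.14, -0.0, -2.909]
ft_force: [-6.7, -8.9, 7.4]
grip_width: 0.0387
time_s: 10.23
position: [0.6547, -0.1486, 0.1024]
tcp_rot: [-3.14, -0.001, -2.909]
ft_force: [-8.5, -10.2, 8.9]
grip_width: 0.039
```

```bash
python3 -m creep '1.46 0.34 0 0 0 0 0;1.46 0.34 0 0 0 0 0;0 0 0 0 0 0 0;0 0 0 0 0 0 0'
python3 - <<'E'
from h import *
p=cam('scene'); u,v=proj(p,[.6,-.14,.12]).astype(int)
cv2.imwrite('pics/scene4.png',cv2.resize(p['image'][v-30:v+30,u-40:u+40],(800,600),interpolation=cv2.INTER_CUBIC))
p=cam('top'); u,v=proj(p,[.5,-.18,.12]).astype(int)
cv2.imwrite('pics/top4.png',cv2.resize(p['image'][v-30:v+30,u-40:u+40],(800,600),interpolation=cv2.INTER_CUBIC))
o=sensors.get_obs();print(o['position'],o['ft_force'])
E
```

```text
time_s: 10.57
position: [0.6573, -0.148, 0.1024]
tcp_rot: [-3.14, -0.002, -2.909]
ft_force: [-8.8, -10.1, 8.8]
grip_width: 0.0387
[ 0.65728581 -0.14799969  0.1023818 ] [-10.27589368  -9.38550224   8.15969951]
```

View pics/scene4.png

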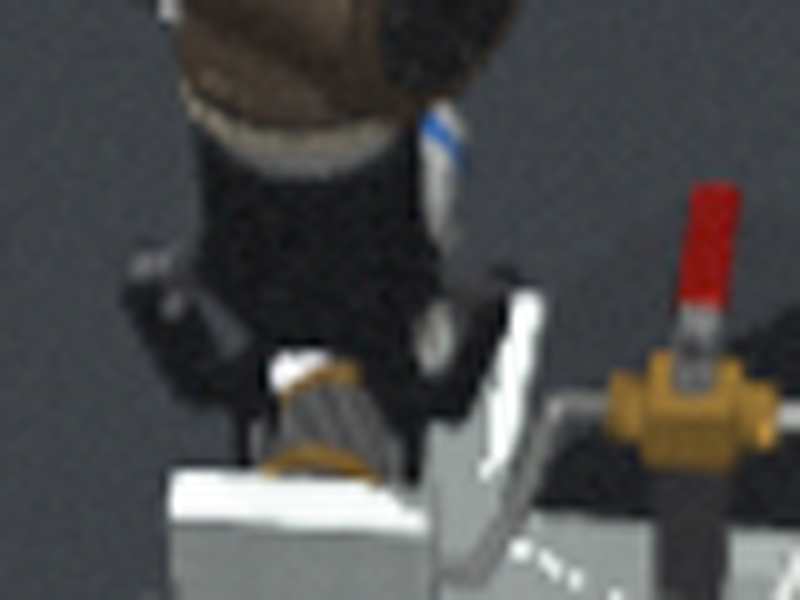

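View pics/top4.png

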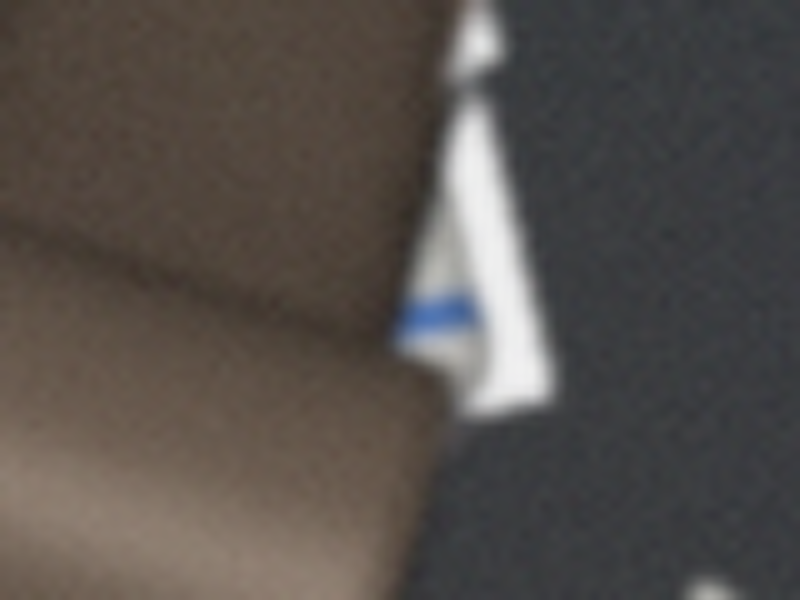

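The sleeve has gone back to the bulkhead, and the blue band moved towards the robot (scene (447,165)→(440,135)), so the cylinder has sprung out. Easing the sleeve forward, letting go, lifting.

```bash
python3 -m creep '-1.95 -0.46 0 0 0 0 0;-1.95 -0.46 0 0 0 0 0;0 0 0 0 0 0 0.78;0 0 0 0 0 0 0.78;0 0 0 0 0 0 0.78'; python3 -m creep '0 0 15 0 0 0 0.78;0 0 25 0 0 0 0.78;0 0 30 0 0 0 0.9;0 0 30 0 0 0 1;0 41 0 0 0 0 1'; python3 -m creep '0 41 0 0 0 0 1;0 41 0 0 0 0 1;0 41 0 0 0 0 1;0 41 0 0 0 0 1;0 0 0 0 0 0 1'
cat > look.py <<'E'
from fit import *
for n in P:
    p=P[n]; u,v=proj(p,[.58,-.15,.12]).astype(int)
    import sys
    cv2.imwrite(f'pics/{n}{sys.argv[1]}.png',cv2.resize(p['image'][v-45:v+45,u-60:u+60],(800,600),interpolation=cv2.INTER_CUBIC))
    w=pts('sample_cylinder',n,[.55,-.17])
    if len(w)<50: continue
    x,s=cyl(w[w[:,2]>.08],.024,.095,.232); d=np.array([np.cos(x[0]),np.sin(x[0])]); a=w[:,:2]@d
    print(n,x,s,np.percentile(a,[0,2,98,100]))
E
python3 look.py 5
```

```text
time_s: 11.08
position: [0.6544, -0.1471, 0.1015]
tcp_rot: [3.142, 0.0, -2.909]
ft_force: [0.6, 0.5, -0.5]
grip_width: 0.0669
time_s: 11.5
position: [0.6565, -0.111, 0.2072]
tcp_rot: [-3.136, 0.008, -2.913]
ft_force: [1.8, 0.6, 0.9]
grip_width: 0.0856
time_s: 11.92
position: [0.6537, 0.0647, 0.2014]
tcp_rot: [3.14, 0.0, -2.903]
ft_force: [-0.5, -1.2, -0.4]
grip_width: 0.0854
scene [ 0.166  -0.2646  0.0945] 0.005110764903881995 [0.4232 0.4509 0.5697 0.5805]
top [ 0.2227 -0.2889  0.0921] 0.00584450953126399 [0.4011 0.4075 0.5655 0.5825]
```

View pics/top5.png

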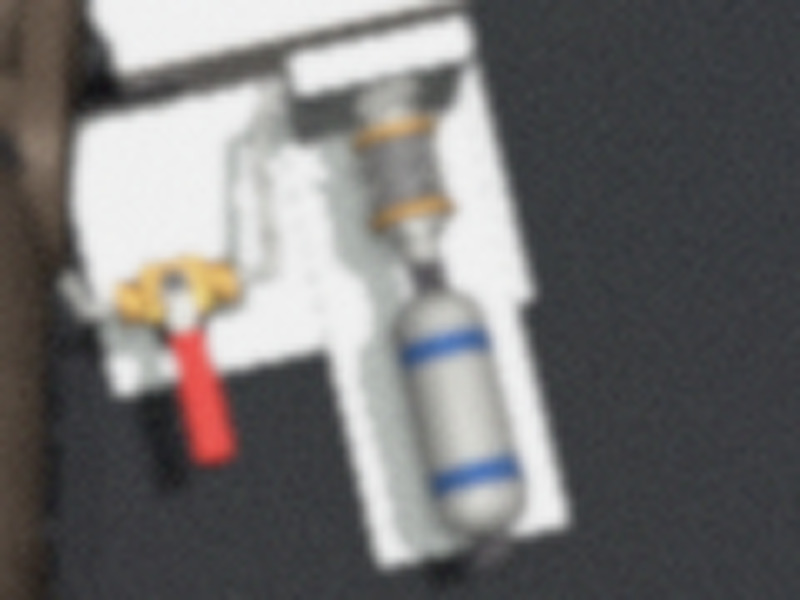

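View pics/scene5.png

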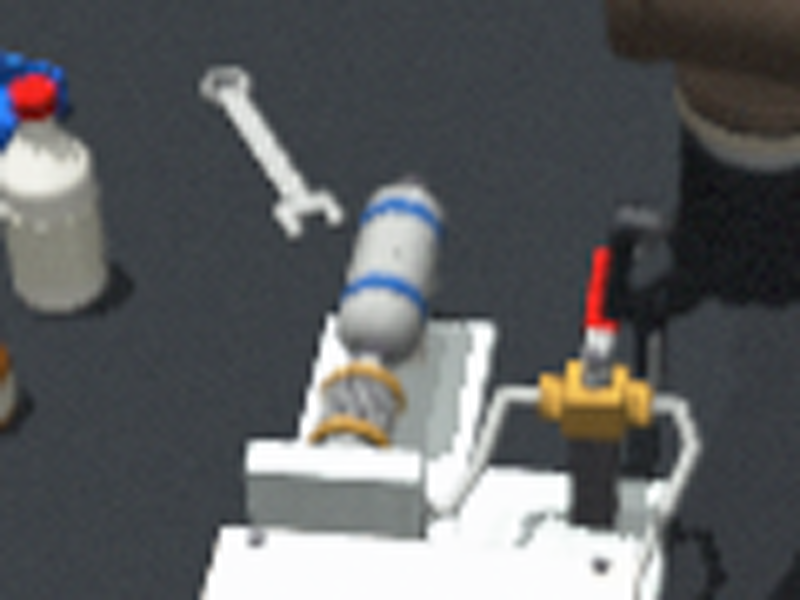

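Released: the stem is exposed between sleeve and dome (top crop (427,255)), and the lever still stands square. Measuring the blue bands to place the grasp.

Run:
```python
from h import *
th=.232;d=np.array([np.cos(th),np.sin(th)]);n=np.array([-d[1],d[0]])
np.set_printoptions(precision=4,suppress=True)
for nm in('top','scene'):
    p=cam(nm);W=cloud(p);I=p['image'].astype(int)
    m=(I[...,0]-I[...,2]>50)&(np.abs(W[...,0]-.53)<.09)&(np.abs(W[...,1]+.175)<.06)&(W[...,2]>.095)
    w=W[m];s=w[:,:2]@d;y=w[:,:2]@n;k=s>np.median(s) if 0 else s>(s.min()+s.max())/2
    print(nm,len(w),s[k].mean(),s[~k].mean(),(s[k].mean()+s[~k].mean())/2,y[k].mean(),y[~k].mean(),(y.min()+y.max())/2)
    q=I.min(-1)
    # silhouette extents top: barrel points
    m=(W[...,2]>.108)&(np.abs(W[...,0]-.53)<.09)&(np.abs(W[...,1]+.175)<.06)
    w=W[m];s=w[:,:2]@d;y=w[:,:2]@n;print(' hi pts s',np.percentile(s,[1,99]),'y',y.mean(), np.polyfit(s,y,1)[0])
```

```text
top 60 0.5086852840620042 0.44296071909160634 0.47582300157680524 -0.29160311832445357 -0.2928576039971849 -0.2925586917250906
 hi pts s [0.4182 0.5325] y -0.2919864055913065 -0.001354235007250607
scene 47 0.5117957485181069 0.44715176979483623 0.4794737591564716 -0.29237972053116984 -0.29415863532610426 -0.29514133891859107
 hi pts s [0.4299 0.541 ] y -0.2950443966285052 -0.014574376878818107
```

```bash
python3 -m creep '-17.5 -34.4 0 0 0 0 1;-17.5 -34.4 0 0 0 0 1;-17.5 -34.4 0 0 0 0 1;-17.5 -34.4 0 0 0 0 1;-17.5 -34.4 0 0 0 0 1'; python3 -m creep '-17.5 -34.4 0 0 0 0 1;-17.5 -34.4 0 0 0 0 1;0 0 0 0 0 0 1;0 0 0 0 0 0 1;0 0 0 0 0 0 1'
```

```text
time_s: 12.63
position: [0.5655, -0.1167, 0.2014]
tcp_rot: [-3.142, 0.0, -2.91]
ft_force: [1.4, 0.2, -0.5]
grip_width: 0.0856
time_s: 13.05
position: [0.5316, -0.1837, 0.2014]
tcp_rot: [3.142, 0.0, -2.911]
ft_force: [-1.1, 0.5, 1.5]
grip_width: 0.0854
```

```bash
python3 -m creep '0 7.6 -10 0 0 0 1;0 0 -20 0 0 0 1;0 0 -20 0 0 0 1;0 0 0 0 0 0 1;0 0 0 0 0 0 1'; python3 -m creep '0 0 -15 0 0 0 1;0 0 -15 0 0 0 1;0 0 -10 0 0 0 1;0 0 -10 0 0 0 1;0 0 0 0 0 0 1'; python3 -m creep '0 0 0 0 0 0 1;0 0 0 0 0 0 1'
```

```text
time_s: 13.47
position: [0.532, -0.1745, 0.1509]
tcp_rot: [3.14, -0.001, -2.907]
ft_force: [-0.5, -0.1, -0.5]
grip_width: 0.0855
time_s: 13.88
position: [0.5316, -0.175, 0.1003]
tcp_rot: [3.14, -0.001, -2.908]
ft_force: [-0.2, -0.9, -0.2]
grip_width: 0.0852
time_s: 14.05
position: [0.5321, -0.1755, 0.102]
tcp_rot: [-3.141, 0.001, -2.908]
ft_force: [-0.8, -0.7, 0.7]
grip_width: 0.0851
```

Good. Close on the barrel.

```bash
python3 -m creep '0 0 0 0 0 0 0;0 0 0 0 0 0 0;0 0 0 0 0 0 0;0 0 0 0 0 0 0;0 0 0 0 0 0 0'
```

```text
time_s: 14.47
position: [0.5328, -0.177, 0.1025]
tcp_rot: [-3.138, 0.003, -2.909]
ft_force: [-0.2, -9.4, 6.1]
grip_width: 0.0464
```

```bash
python3 -m creep '0.3 -1.2 0.7 0 0 0 0;0 0 0 0 0 0 0'; python3 -m creep '-2.9 -0.7 0 0 0 0 0;-4.9 -1.15 0 0 0 0 0;-4.9 -1.15 0 0 0 0 0;0 0 0 0 0 0 0'
```

```text
time_s: 14.63
position: [0.5325, -0.1772, 0.1026]
tcp_rot: [-3.14, 0.001, -2.909]
ft_force: [0.1, -5.4, 3.9]
grip_width: 0.0463
time_s: 14.97
position: [0.5196, -0.1801, 0.1027]
tcp_rot: [-3.14, 0.002, -2.909]
ft_force: [-1.3, -7.1, 6.7]
grip_width: 0.0462
```

Sliding freely. Continue to draw it out.

```bash
python3 -m creep '-7.8 -1.84 0 0 0 0 0;-7.8 -1.84 0 0 0 0 0;-7.8 -1.84 0 0 0 0 0;0 0 0 0 0 0 0'; python3 -m creep '-7.8 -1.84 0 0 0 0 0;-7.8 -1.84 0 0 0 0 0;-4.9 -1.15 0 0 0 0 0;0 0 0 0 0 0 0'; python3 look.py 6
```

```text
time_s: 15.3
position: [0.4954, -0.1857, 0.1027]
tcp_rot: [-3.14, 0.001, -2.909]
ft_force: [-3.5, -6.3, 9.1]
grip_width: 0.0467
time_s: 15.63
position: [0.4747, -0.1904, 0.1024]
tcp_rot: [-3.141, 0.0, -2.909]
ft_force: [-3.6, -7.8, 6.5]
grip_width: 0.0461
scene [ 0.0466 -0.2125  0.0946] 0.0060056787866399905 [0.3812 0.4364 0.5858 0.5958]
```

View pics/scene6.png

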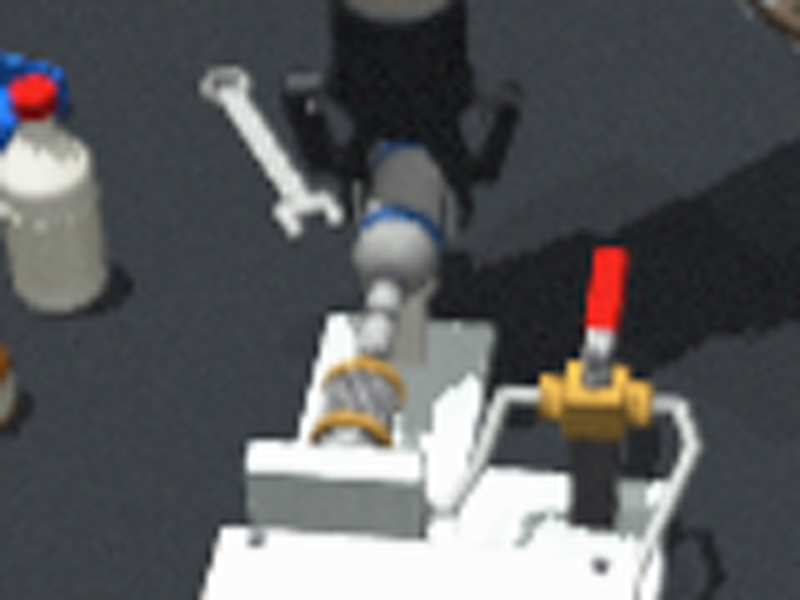

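The stem tip (377,330) is clear of the sleeve (365,360), and the sleeve has sprung forward. Back a bit more, then lift and carry.

```bash
python3 -m creep '-4.9 -1.15 0 0 0 0 0;-4.9 -1.15 0 0 0 0 0;0 0 8 0 0 0 0;0 0 15 0 0 0 0;0 0 20 0 0 0 0'; python3 -m creep '0 0 25 0 0 0 0;0 0 25 0 0 0 0;0 0 20 0 0 0 0;0 0 8 0 0 0 0;0 0 0 0 0 0 0'
```

```text
time_s: 16.25
position: [0.464, -0.1912, 0.1442]
tcp_rot: [3.137, -0.004, -2.908]
ft_force: [0.7, 0.2, -5.0]
grip_width: 0.0463
time_s: 16.67
position: [0.4654, -0.1919, 0.2241]
tcp_rot: [-3.141, 0.001, -2.908]
ft_force: [0.0, -0.2, -5.6]
grip_width: 0.0462
```

```bash
python3 -m creep '2 15 0 0 0 0 0;4 30 0 0 0 -2 0;4 33 0 0 0 -2.2 0;4 33 0 0 0 -2.2 0;4 33 0 0 0 -2.2 0'; python3 -m creep '3 33 0 0 0 -2.2 0;0 33 0 0 0 -2.2 0;0 33 0 0 0 -2.2 0;0 33 0 0 0 -2.2 0;0 33 0 0 0 -2.2 0'; python3 -m creep '0 33 0 0 0 -2.2 0;0 28 0 0 0 -2 0;0 15 0 0 0 -0.6 0;0 0 0 0 0 0 0;0 0 0 0 0 0 0'
python3 - <<'E'
from h import *
import sys
for n in('scene','top'):
    p=cam(n); u,v=proj(p,[.487,.193,.1]).astype(int)
    cv2.imwrite(f'pics/{n}7.png',cv2.resize(p['image'][v-45:v+45,u-60:u+60],(800,600),interpolation=cv2.INTER_CUBIC))
    np.savez(n+'7.npz',W=cloud(p),I=p['image'],**{k:p[k] for k in('R','t','K')})
print(sensors.get_obs()['position'],sensors.get_obs()['tcp_rot'],sensors.get_obs()['ft_force'],sensors.get_obs()['ft_torque'])
E
```

```text
time_s: 17.08
position: [0.4825, -0.0466, 0.2213]
tcp_rot: [3.14, -0.004, -3.061]
ft_force: [0.9, -0.0, -4.1]
grip_width: 0.0461
time_s: 17.5
position: [0.4853, 0.1184, 0.2212]
tcp_rot: [-3.141, -0.004, 3.031]
ft_force: [0.4, -0.3, -4.6]
grip_width: 0.0465
time_s: 17.92
position: [0.4856, 0.1932, 0.2213]
tcp_rot: [-3.14, -0.003, 2.951]
ft_force: [0.0, -0.8, -4.8]
grip_width: 0.0463
[0.48610624 0.19210517 0.22194541] [-3.14053658e+00 -2.11579177e-03  2.94893283e+00] [-0.56639027  0.57364672 -4.52177842] [ 0.03938436  0.01154194 -0.02648055]
```

View pics/scene7.png

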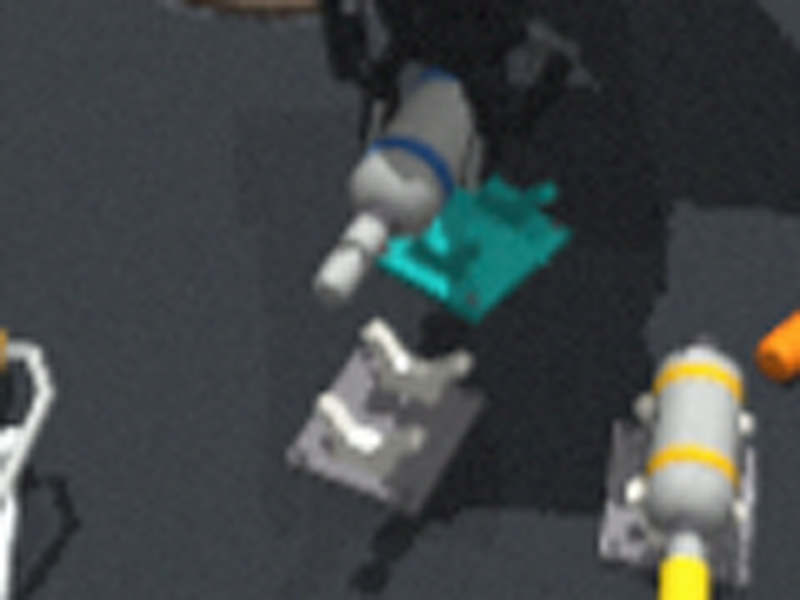

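View pics/top7.png

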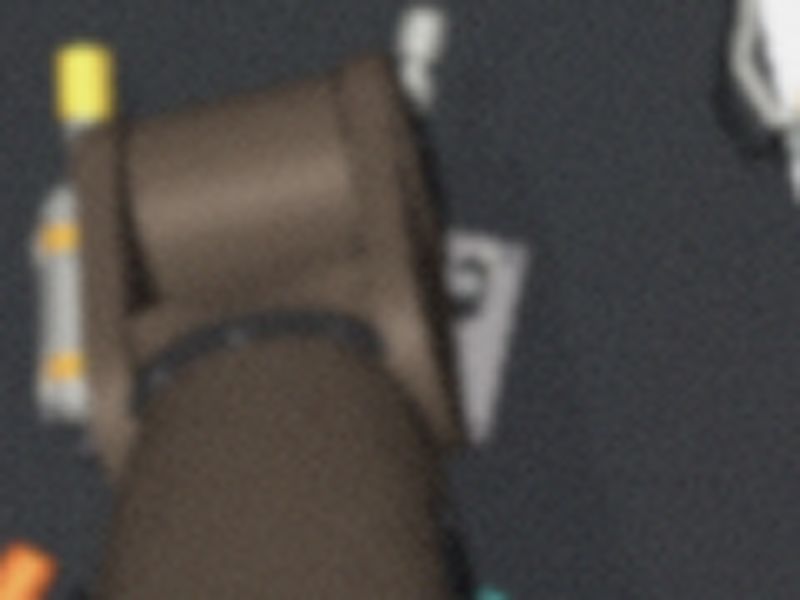

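Run:
```python
from h import *
from scipy.optimize import minimize
S=10
def quad(p,x,y,th):
    c,s=np.cos(th),np.sin(th);out=[]
    b=np.array([[-.052,-.04,.01],[.052,-.04,.01],[.052,.04,.01],[-.052,.04,.01]]);L=[b]
    for sx in(-.034,.034):
        L.append(np.array([[sx-.006,-.028,.046],[sx+.006,-.028,.046],[sx+.006,.028,.046],[sx-.006,.028,.046]]))
    for b in L:
        w=b.copy();w[:,0]=x+c*b[:,0]-s*b[:,1];w[:,1]=y+s*b[:,0]+c*b[:,1];out.append(proj(p,w))
    return out
d0=np.load('scene7.npz');d1=np.load('top.npz');t7=np.load('top7.npz')
ims=[]
for I,cal in((d0['I'],d0),(d1['I'],t7)):
    p={k:cal[k] for k in('R','t','K')}
    u,v=proj(p,[.487,.193,.03]).astype(int);r=25
    A=cv2.resize(I[v-r:v+r,u-r:u+r],None,fx=8,fy=8,interpolation=cv2.INTER_CUBIC)
    for q in quad(p,.4865,.193,-.195): cv2.polylines(A,[(((q-[u-r,v-r])+.5)*8*16).astype(np.int32)],True,(0,0,255),1,cv2.LINE_AA,4)
    ims.append(A)
cv2.imwrite('pics/ov.png',np.hstack(ims))
W=d0['W'];I=d0['I'].astype(int)
tcp=np.array([.4861,.1921,.2219]);th=2.949-np.pi;d=np.array([np.cos(th),np.sin(th)]);n=np.array([-d[1],d[0]])
m=(W[...,2]>.15)&(W[...,2]<.27)&(np.abs(W[...,0]-.55)<.14)&(np.abs(W[...,1]-.18)<.08)
s=(W[...,:2]-tcp[:2])@d;y=(W[...,:2]-tcp[:2])@n
st=m&(s>.085)&(np.abs(y)<.03)&(I.min(-1)>80)
print('stem n',st.sum(),'smax',np.sort(s[st])[-12:].round(4),'y',y[st].mean(),'z',W[st][:,2].mean(), np.polyfit(s[st],W[st][:,2],1),np.polyfit(s[st],y[st],1))
b=m&(I[...,0]-I[...,2]>40)&(s>.015);print('band',b.sum(),s[b].mean(),y[b].mean())
dm=m&(s>.02)&(s<.07)&(np.abs(y)<.03);print('z top',np.percentile(W[dm][:,2],[50,95]))
```

```text
stem n 69 smax [0.1279 0.128  0.1283 0.1285 0.1286 0.1291 0.1303 0.1308 0.131  0.1312
 0.1314 0.1314] y 0.0010630547157117602 z 0.2177029864249275 [-0.05659835  0.22399882] [-0.03119045  0.00453259]
band 26 0.03448155310112666 0.0063485647391321315
z top [0.2290331  0.23797254]
```

View pics/ov.png

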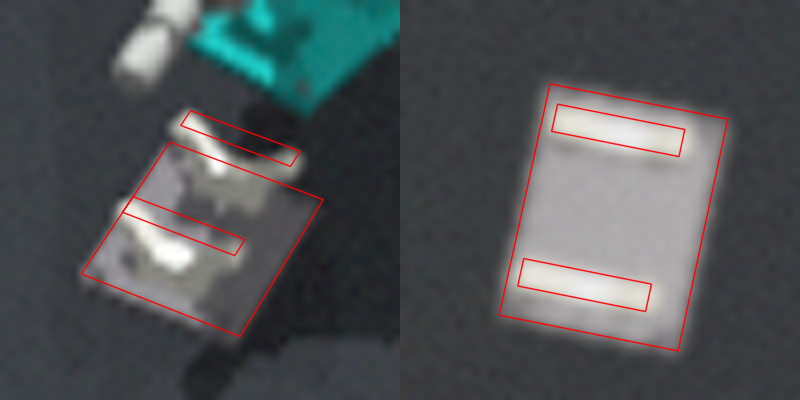

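The overlay with the cradle at (0.4865, 0.193), yaw −0.195 fits both views within about 1 mm. The stem tip lies about 129 mm ahead of the TCP, so the grip is centred. Lowering.

```bash
python3 -m creep '0.4 0.9 -15 0 0 0 0;0 0 -25 0 0 0 0;0 0 -30 0 0 0 0;0 0 -20 0 0 0 0;0 0 -10 0 0 0 0'; python3 -m creep '0 0 -10 0 0 0 0;0 0 -10 0 0 0 0;0 0 -10 0 0 0 0;0 0 -8 0 0 0 0;0 0 0 0 0 0 0'; python3 -m creep '0 0 -4 0 0 0 0;0 0 -4 0 0 0 0;0 0 0 0 0 0 0;0 0 0 0 0 0 0'
```

```text
time_s: 18.43
position: [0.4861, 0.1923, 0.1205]
tcp_rot: [-3.14, -0.004, 2.948]
ft_force: [-0.7, 0.1, -6.0]
grip_width: 0.0466
time_s: 18.85
position: [0.4867, 0.1935, 0.0839]
tcp_rot: [-3.141, -0.001, 2.949]
ft_force: [-0.5, -0.1, -4.8]
grip_width: 0.0464
time_s: 19.18
position: [0.4871, 0.1937, 0.0771]
tcp_rot: [3.141, 0.0, 2.949]
ft_force: [0.2, 0.2, -4.8]
grip_width: 0.0462
```

```bash
python3 -m creep '0 0 -4 0 0 0 0;0 0 -4 0 0 0 0;0 0 0 0 0 0 0'
python3 - <<'E'
from h import *
p=cam('scene'); u,v=proj(p,[.487,.193,.06]).astype(int)
A=cv2.resize(p['image'][v-30:v+30,u-40:u+40],(800,600),interpolation=cv2.INTER_CUBIC);cv2.imwrite('pics/s8.png',A)
E
```

```text
time_s: 19.43
position: [0.4868, 0.1936, 0.0684]
tcp_rot: [-3.141, -0.001, 2.949]
ft_force: [-0.2, -0.2, -5.3]
grip_width: 0.0461
```

View pics/s8.png

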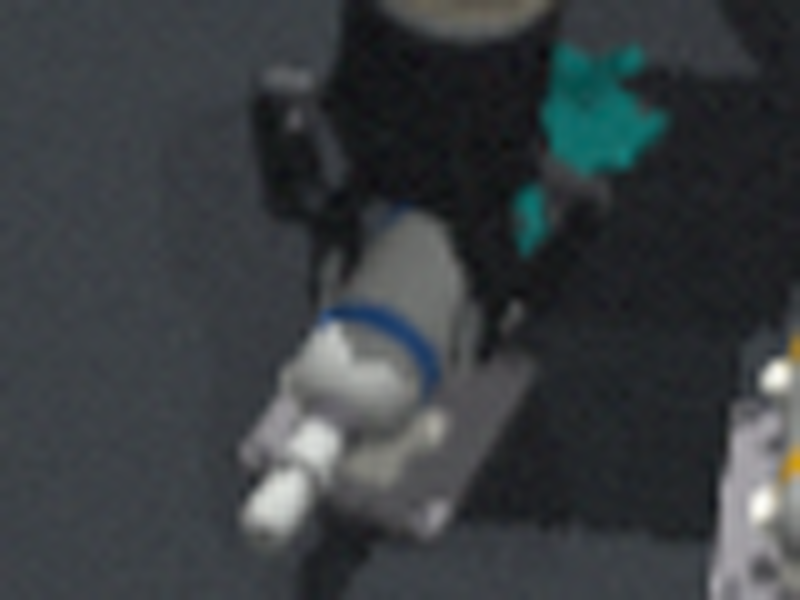

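The barrel is right above the yokes, with the near yoke tip at (435,425), in line. Last few mm slowly.

```bash
python3 -m creep '0 0 -1.5 0 0 0 0;0 0 -1.5 0 0 0 0;0 0 0 0 0 0 0'; python3 -m creep '0 0 -1 0 0 0 0;0 0 -1 0 0 0 0;0 0 0 0 0 0 0'
```

```text
time_s: 19.73
position: [0.487, 0.1937, 0.0658]
tcp_rot: [-3.142, -0.0, 2.949]
ft_force: [0.7, 0.9, -5.3]
grip_width: 0.0462
time_s: 19.98
position: [0.4871, 0.1937, 0.0639]
tcp_rot: [3.142, 0.0, 2.949]
ft_force: [-0.3, -0.6, -3.8]
grip_width: 0.0464
```

```bash
python3 -m creep '0 0 -0.7 0 0 0 0;0 0 0 0 0 0 0'; python3 -m creep '0 0 -0.7 0 0 0 0;0 0 0 0 0 0 0'
```

```text
time_s: 20.15
position: [0.4871, 0.1936, 0.0634]
tcp_rot: [3.142, 0.0, 2.949]
ft_force: [-0.9, -1.2, -0.5]
grip_width: 0.0462
time_s: 20.32
position: [0.4871, 0.1935, 0.0631]
tcp_rot: [3.141, 0.0, 2.949]
ft_force: [-2.8, -4.3, 5.1]
grip_width: 0.0461
```

Seated: the force went from −5 to +5 N. Release gently and lift straight up.

```bash
python3 -m creep '0 0 0 0 0 0 0.62;0 0 0 0 0 0 0.7;0 0 0 0 0 0 0.85;0 0 0 0 0 0 0.9;0 0 0 0 0 0 0.9'; python3 -m creep '0 0 6 0 0 0 0.9;0 0 12 0 0 0 0.9;0 0 20 0 0 0 0.9;0 0 30 0 0 0 0.9;0 0 35 0 0 0 0.9'; python3 -m creep '0 0 35 0 0 0 0.9;5 -40 0 0 0 0 0.9;5 -40 0 0 0 0 0.9;5 -40 0 0 0 0 0.9;5 -40 0 0 0 0 0.9';python3 -m creep '0 -35 0 0 0 0 0.9;0 -30 0 0 0 0 0.9;0 0 0 0 0 0 0.9'
python3 - <<'E'
from h import *
np.set_printoptions(precision=4,suppress=True)
th=-.195;d=np.array([np.cos(th),np.sin(th)]);n=np.array([-d[1],d[0]])
for nm in('scene','top'):
    p=cam(nm);W=cloud(p);I=p['image'].astype(int)
    cv2.imwrite(f'pics/{nm}9.png',cv2.resize(p['image'],(800,600),interpolation=cv2.INTER_CUBIC))
    u,v=proj(p,[.487,.193,.06]).astype(int)
    cv2.imwrite(f'pics/{nm}9c.png',cv2.resize(p['image'][v-30:v+30,u-40:u+40],(800,600),interpolation=cv2.INTER_CUBIC))
    s=(W[...,:2]-[.4865,.193])@d;y=(W[...,:2]-[.4865,.193])@n
    m=(I[...,0]-I[...,2]>45)&(np.abs(s)<.07)&(np.abs(y)<.04)&(W[...,2]>.045)
    k=m&(s>0);k2=m&(s<0);print(nm,'bands',s[k].mean(),s[k2].mean(),'y',y[k].mean(),y[k2].mean(),'z',W[m][:,2].max())
    k=(np.abs(s)<.045)&(np.abs(y)<.04)&(W[...,2]>.068);print(' barrel y',y[k].mean(),np.polyfit(s[k],y[k],1),'z slope',np.polyfit(s[k],W[k][:,2],1))
    k=(s>.07)&(s<.2)&(np.abs(y)<.03)&(W[...,2]>.03);print(' tip',np.sort(s[k])[-5:])
E
```

```text
time_s: 20.73
position: [0.4871, 0.1938, 0.0626]
tcp_rot: [3.141, 0.0, 2.949]
ft_force: [0.0, 0.4, 0.7]
grip_width: 0.0767
time_s: 21.15
position: [0.4864, 0.1935, 0.1661]
tcp_rot: [-3.141, -0.002, 2.949]
ft_force: [-0.2, 0.0, 0.1]
grip_width: 0.0771
time_s: 21.57
position: [0.5068, 0.0322, 0.2014]
tcp_rot: [3.141, 0.001, 2.95]
ft_force: [1.4, 0.7, 1.6]
grip_width: 0.0763
time_s: 21.82
position: [0.5071, -0.0355, 0.2011]
tcp_rot: [-3.141, 0.001, 2.945]
ft_force: [0.9, -0.1, 0.2]
grip_width: 0.0769
scene bands 0.034644055443951015 -0.030108527005029275 y 0.0038323284035482017 0.004005563465102356 z 0.08369099175760202
 barrel y 0.0009308321671431472 [-0.0072  0.0009] z slope [-0.0058  0.0764]
 tip [0.1301 0.1306 0.1306 0.1325 0.1325]
top bands 0.03201613957949971 -0.034371521047578596 y -0.0026862245890098735 -0.003263180886996935 z 0.08818755249537323
 barrel y -8.939227213044673e-05 [ 0.0067 -0.0001] z slope [-0.0195  0.0756]
 tip [0.1239 0.1246 0.1251 0.1264 0.1272]
```

View pics/top9c.png

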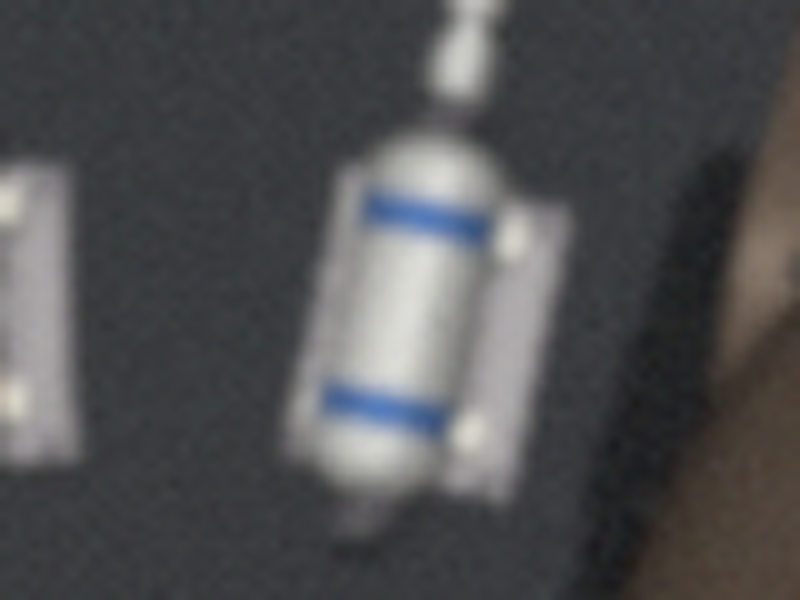

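View pics/scene9.png

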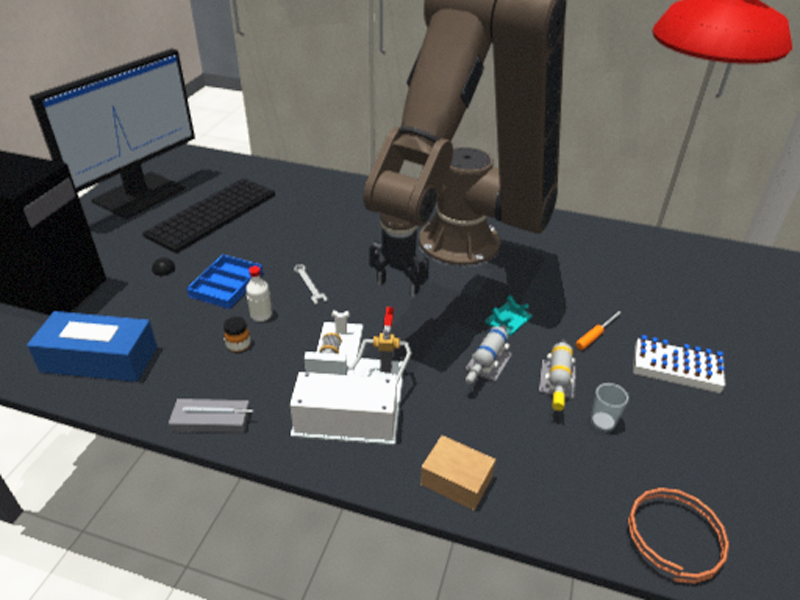

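The top crop shows the cylinder lying in both yokes with its bands at (425,215) and (385,405). The scene view shows the lever square at (390,318) and the other objects where they were. The gripper is clear of everything. Handing in.

```bash
python3 -m creep '0 0 10 0 0 0 0.9;0 0 0 0 0 0 0.9;0 0 0 0 0 0 0.9'; python3 -c "
from bench import workorder;print(workorder.close_job())"
```

```text
time_s: 22.17
position: [0.5073, -0.0303, 0.2115]
tcp_rot: [3.141, 0.001, 2.95]
ft_force: [1.1, -0.2, 0.1]
grip_width: 0.077
the job is handed in; nothing more can be done
None
```

The job is done and handed in at about 22 s on the robot's clock; no verdict was reported.

- **Valve:** I swung the lever to its stop, pressing to about 30 N. It measured 13.1° against the station's 13.3°, so it stands square across the pipe.
- **Coupler:** I pulled the sleeve back about 9.5 mm and saw the cylinder spring out before I touched it. I gripped it only then and drew it out level. Side forces on the grip were about 10 N, which I partly eased. The sleeve then sprang forward by itself.
- **Cradle:** The cylinder was lowered until it touched softly (about 5 N). It lies level in both yokes of the grey cradle. The two cameras put its middle at +2 mm and −1 mm along the cradle, and within about 1 mm sideways judged by the barrel. They disagree by about 3 mm along the cradle, which is calibration error. The blue bands alone read 3–4 mm sideways, in opposite directions in the two views; each camera sees them from one side.
- **Other things:** By eye in the final picture nothing else on the bench had moved, and the gripper was open and clear.

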